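Set the selector rail to neutral and close the gearbox

ROBOT

A 6-joint arm with a two-finger parallel gripper is mounted at the origin on the work surface. World frame = base frame: x ahead of the robot, y to its left, z up, the work surface at z = 0. Lengths are in mm, angles in rad, forces in N, time in s.
With the tool pointing down it reaches from about 350 to 950 mm from the base axis. Payload 17.4 kg.
Tool frame: the origin (TCP) lies on the centre line of the jaws, within the pads' length; the fingertips stand 11 mm ahead of it and the grasp point (between the pads) lies 8 mm behind it (env.tips_ahead is the distance from the TCP to the fingertips, in mm); z points along the fingers, y is the line along which they close (so a half turn about z gives the same grasp; the last joint's range is limited). The gripper opens to 93 mm and grips with 3 to 60 N. Pads are 15 mm wide; open, the fingers measure 128 mm over their backs; the gripper's body (75 mm by 188 mm) begins 65 mm behind the grasp point.
Start: joints at [1.07, 0.116, 1.442, -0, 1.584, -0.038], TCP at [301.366, 603.996, 198.646] pointing down, gripper open.
Joint ranges: [-2.83, 2.83], [-0.83, 2.19], [0.07, 2.5], [-1.14, 4.28], [0.01, 3], [-2.97, 2.97]. Speed limits (rad/s): [1.89, 1.89, 2.22, 3.14, 3.14, 3.14].

INTERFACE

Orientations are given as a 3x3 rotation matrix whose columns are the frame's x, y, z axes.
In Python, from cell import env gives the robot as it stands.
- The arm moves only by the tool arm_command, never from a script. Its arguments are lists of equal length, an entry for each row: "dp": the shift along the tool's x, y, z in units of 0.05 m (1.0 is 0.05 m), a list of three; "turn": the turn, a rotation vector about the tool's x, y, z in units of 180 degrees (1.0 is 180 degrees), a list of three; "jaw": the closure, from -1 (fully open) to 1 (shut), so that 0 is half open. In form: {"dp": [[tx, ty, tz], ...], "turn": [[wx, wy, wz], ...], "jaw": [jaw, ...]}. A call has 1 to 8 rows; each row shifts and turns the commanded pose from where the row before left it, along the tool's axes as they then stand; what a row does not reach is not made up. A row lasts 1/10 s, in which the tool goes at most 50 mm and 8.59 degrees, less where a joint would pass 70% of its speed; a pose out of reach is approached as far as the arm can. A call with a number of a shift or a turn outside -1 to 1 is refused whole. A call with a gripper value outside its range is refused whole. The fingers move at their own pace and stop on an object; the grip force is fixed at half the most. Time passes only in rows, so rows that do not move let the fingers close. It gives the time, the measured TCP pose, the force, the opening and the grip force at its end, in the units of the state.
- env.read_state(): the state, without advancing time (a new reading comes with each control period).
- env.camera(name): name is "scene" or "top"; returns the picture (384x512x3 uint8, red, green, blue); there is no depth.
- env.calibration(name): a dict with "fov_y" (degrees; the focal length in pixels is half the picture's height over the tangent of half this angle, whatever the lens; pixels are square), "cx", "cy" (the principal point, pixels), "k1" (the pictures are not rectified: a ray, as slopes to the right and down, at radius r is drawn at 1 + k1 r^2 times it, then the intrinsics apply), "R" (3x3) and "t" (3): a world point X has camera coordinates R X + t. Camera axes: x right, y down, z forward; pixel columns grow to the right and rows downward; lengths in mm; the calibration is good to about 2 mm. A picture is of the moment at which its call begins. calibration takes no time and is no camera call.
- env.finish_job(): hands the job in; it is judged then, once.
Trained networks look in the newest picture that a camera, given by its name, has taken for a name from the list of things; names that differ only in an ending like _2 or _b are one class to them, and where a whole thing is asked for, a point or a joint stands for the part that bears it (a point fixed in the world has none). Each returns a list of dicts, best first, with "confidence" (0 to 1); they miss things now and then, are a little off and sometimes report something else, mostly with a low value. They report only what shows in the picture. A call takes as long as a camera call.
- env.silhouettes(camera, label): "region" (384x512 bool, what is visible of it) and "point" ([row, column] in pixels, amid what is visible of it).
- env.mark_of(camera, label): "point" ([row, column] in pixels: a listed point, or the origin of a listed thing).
The state is a dict: "t": time; "joints": joint angles; "joint_velocities": joint speeds; "effort": joint torques, N m; "position": TCP position; "tcp_rot": TCP orientation; "contact_force": force on the tool from outside, world axes, zero at the start; "torque": the same for the moment, N m; "opening": finger opening in mm; "grip_force": force on a finger pad.
Only numpy, scipy, OpenCV 4.12 (cv2) and the standard library are available. Lean on these libraries where they do the work, as an engineer would, in place of code of your own. Each camera call takes 0.05 s, during which the arm holds its last target. There are 200 camera calls.

TASK

Get this small two-speed gearbox ready for its top-cover bolts. First put it in neutral: push the selector rail in by the end that sticks out further, until its spring detent clicks into the neutral groove and the rail sticks out equally at both ends, and let go of it. Then pick the top cover off its wooden bearers and lower it gently over the two dowel pins, its striker finger dropping into the notch of the rail's gate, until it lies flush on the gearbox; leave the rail in neutral and the things lying around where they are.

Things in the scene. Friction and masses are not known exactly. Their poses are not given: they have to be found in the camera images.
- housing: Grey cast-aluminium gearbox, open at the top, bolted down (cannot move). Origin: centre of its underside, on the bench; z up, long axis y. 130 (x) by 180 (y) by 110 mm tall; sole plate 150 by 200 by 10 mm. Its top is a flat flange 22 mm wide round an opening of 86 by 136 mm. At each end a round boss, 32 mm in diameter, 80 mm above the bench and ending at y = +-106 mm, lets the selector rail out.
- seat (a point): Point on the gearbox: centre of its opening at the height of the flange face, 110 mm above the bench; axes as the gearbox. In neutral the notch of the rail's gate lies just below it.
- dowel_a (a point): Foot of the dowel pin at the gearbox's (x, y) = (+53, +78) mm, on the flange face. Steel pin, 8 mm in diameter, standing 14 mm above the flange; the last 6 mm taper to a 3 mm tip.
- dowel_b (a point): Foot of the other dowel pin, the same, at the gearbox's (x, y) = (-53, -78) mm.
- rail (a joint): Selector rail along the gearbox's y, in m. 0 = neutral; + = towards +y; stops at +-0.028; starts 19 to 27 mm to -y. About 1.5 N of friction; stays where left. The only detent is at neutral: from 17 mm before it the push rises to 6 to 15 N; about 9 mm before it the rail jumps ahead to 0 by itself and is held. Leaving neutral takes 8 N or more; a push too far is undone from the other end.
- rail_end_a (a point): Centre of the rail's end face at the gearbox's -y end, the end that sticks out further at the start: push here, towards +y. The rail is a round steel bar, 16 mm in diameter, 276 mm long, along y at x = 0, 80 mm above the bench. In neutral each end lies 138 mm from the gearbox's centre and sticks 32 mm out of its boss.
- rail_end_b (a point): Centre of the rail's other end face, at the gearbox's +y end. A brass detent plug stands on the boss here, up to 102 mm above the bench. In mid-rail, inside the box, is a dark gate block with a notch 16 mm wide (along y), its top 6 mm below the flange face, for the cover's striker finger.
- cover: Aluminium top cover: plate 130 (x) by 180 (y) by 8 mm with two 10 mm dowel holes at (x, y) = (+53, +78) and (-53, -78) mm. Origin: centre of the plate's underside; z up. Under its middle hangs a steel striker finger 12 (x) by 8 (y) mm, reaching 18 mm below the origin. 0.44 to 0.69 kg. It fits the gearbox either way round (half a turn about z), its origin on the seat point.
- turret (a point): Centre of the top of the cover's cast turret, the block to grip the cover by: 46 (x) by 32 (y) mm, from 8 to 42 mm above the cover's origin (this point: 42 mm). A thin root round its foot, 60 by 48 mm, ends 12 mm above the origin; a black plug on top, 24 mm wide, ends at 45 mm.
- bearers: Two wooden strips, 24 mm wide, along x at y = +-55 mm, on a plywood board of 150 by 200 mm fixed to the bench. Origin: centre of the board's underside, on the bench. The cover lies on the strips, 39 mm above the bench, within 8 mm and 0.12 rad of square.
- grease: Bystander: tin of grease with a yellow label, 76 mm in diameter, 85 mm tall. Origin: centre of its underside.
- spanner: Bystander: steel spanner, 170 mm long, lying flat. Origin: middle of its underside, its length along x.
- bearing: Bystander: ball bearing with a blue seal, 62 mm in diameter, 16 mm thick, lying flat. Origin: centre of its underside.

How it is judged (in metres and radians):
On the way, in this order (a step that is already met when the one before it is completed fails the run):
1. the selector rail has clicked into neutral (within 2.5 mm) and rests there, untouched by the robot (value of joint rail between -0.0025 and 0.0025 m and velocity of joint rail between -0.01 and 0.01 m/s and contact force between each of the arm, the fingers and rail below 0.3 N), for 0.2 s.
2. the cover is lifted off its bearers, clear of everything but the gripper (contact force between cover and bearers below 0.1 N and distance of cover from where it was at the start of the episode above 0.03 m), for 0.1 s.
3. the cover lies flush on the gearbox over both dowels (z of cover in the frame of seat between -0.002 and 0.002 m and horizontal distance between cover and seat below 0.003 m and angle between the y axis of cover and the y axis of housing, either way round below 0.04 rad and angle between the z axis of cover and the z axis of housing, either way round below 0.02 rad), for 0.2 s.
At the end, for the whole second after the job is handed in: The selector rail is in neutral (within 2.5 mm) and still; the cover lies flush on the gearbox flange (height within 2 mm, tilt under 0.02 rad), over both dowels (centre within 3 mm, turned less than 0.04 rad, either way round), released and at rest (all of step 3 and value of joint rail between -0.0025 and 0.0025 m and velocity of joint rail between -0.01 and 0.01 m/s and linear speed of cover below 0.01 m/s and angular speed of cover below 0.05 rad/s); the robot touches nothing.
It fails at once if the tin of grease is moved more than 20 mm (distance of grease from where it was at the start of the episode above 0.02 m).
It fails at once if the spanner is moved more than 20 mm (distance of spanner from where it was at the start of the episode above 0.02 m).
It fails at once if the ball bearing is moved more than 20 mm (distance of bearing from where it was at the start of the episode above 0.02 m).
It fails at once if the cover is dropped or slammed onto the gearbox (faster than 0.2 m/s in the last 20 mm) (linear speed of cover above 0.2 m/s and horizontal distance between cover and seat below 0.02 m and z of cover in the frame of seat below 0.02 m).
It fails at once if the cover is rammed onto the gearbox (more than 70 N between them) (contact force between cover and housing above 70 N).
It also fails if it takes over 64 s, if anything falls off the work surface, if the arm or the gripper's body presses on something with over 40 N, if the wrist force passes 120 N, or if a joint passes its speed limit or range.

## Working session

There is one attempt and no reset: what is moved stays moved. The work goes in short steps, Python scripts to look and compute and a tool call to move; the robot and the scene stay as the last step left them, time stands still between calls to the robot, and variables do not carry over. Pictures are saved under pics/ and viewed, at most 13 in all, crops included, and the job is handed in when it is done.

Besides the shell and the picture viewer there is one more tool, called after "Call:" as a command line: name --argument value ..., lists and objects as JSON in quotes. arm_command: Moves the arm, as the interface text tells. Shifts and turns lie within -1 to 1; 1 stands for 0.05 m of shift or 180 degrees of turn. Its arguments: {"type":"object","properties":{"dp":{"type":"array","items":{"type":"array","items":{"type":"number","minimum":-1,"maximum":1}}},"turn":{"type":"array","items":{"type":"array","items":{"type":"number","minimum":-1,"maximum":1}}},"jaw":{"type":"array","items":{"type":"number"}}},"required":["dp","turn","jaw"]}

```bash
mkdir -p pics
cat > h.py <<'E'
import numpy as np, cv2
from cell import env
def cam(n):
    c=env.calibration(n); f=192/np.tan(np.radians(c['fov_y'])/2)
    return c,f
def project(n,X):
    c,f=cam(n); p=np.asarray(c['R'])@np.asarray(X,float)+np.asarray(c['t']); s=p[:2]/p[2]; s=s*(1+c['k1']*(s@s)); return np.array([c['cy']+f*s[1],c['cx']+f*s[0]])
def back(n,rc,z):
    c,f=cam(n); d=np.array([(rc[1]-c['cx'])/f,(rc[0]-c['cy'])/f]); s=d.copy()
    for _ in range(20): s=d/(1+c['k1']*(s@s))
    R=np.asarray(c['R']); o=-R.T@np.asarray(c['t']); v=R.T@np.array([s[0],s[1],1]); return o+v*(z-o[2])/v[2]
E
python3 - <<'E'
from h import *
for n in('scene','top'):
    im=env.camera(n); cv2.imwrite(f'pics/{n}0.png',im[:,:,::-1])
    c,f=cam(n); print(n,f,c['k1'],(-np.array(c['R']).T@np.array(c['t'])).round())
hs={'housing':0,'seat':110,'dowel_a':110,'dowel_b':110,'rail_end_a':80,'rail_end_b':80,'cover':39,'turret':81,'bearers':0,'grease':0,'spanner':0,'bearing':0}
for n in('scene','top'):
  for k,z in hs.items():
    print(n,k,[(round(m['confidence'],2),np.round(m['point']).tolist(),back(n,m['point'],z).round(1).tolist()) for m in env.mark_of(n,k)[:3]])
s=env.read_state();print(s['t'],s['tcp_rot'],s['position'])
E
```

```text
scene 469.1345165994228 -0.19755385776758266 [1091. -490. 1088.]
top 412.0111305346738 -0.13704597379779296 [ 497.  -19. 1005.]
scene housing [(0.6, [159.0, 287.0], [517.5, 209.6, 0.0])]
scene seat [(0.59, [138.0, 286.0], [519.6, 192.9, 110.0]), (0.46, [245.0, 190.0], [607.0, -219.4, 110.0])]
scene dowel_a [(0.74, [144.0, 253.0], [475.7, 105.5, 110.0]), (0.59, [127.0, 316.0], [547.6, 285.8, 110.0]), (0.3, [235.0, 314.0], [787.8, 19.3, 110.0])]
scene dowel_b [(0.74, [144.0, 253.0], [475.7, 105.5, 110.0]), (0.59, [127.0, 316.0], [547.6, 285.8, 110.0]), (0.3, [235.0, 314.0], [787.8, 19.3, 110.0])]
scene rail_end_a [(0.62, [118.0, 306.0], [487.0, 313.9, 80.0]), (0.56, [176.0, 252.0], [536.7, 45.8, 80.0])]
scene rail_end_b [(0.62, [118.0, 306.0], [487.0, 313.9, 80.0]), (0.56, [176.0, 252.0], [536.7, 45.8, 80.0])]
scene cover [(0.8, [241.0, 192.0], [567.6, -190.1, 39.0])]
scene turret [(0.77, [231.0, 186.0], [556.4, -194.0, 81.0]), (0.67, [129.0, 313.0], [530.5, 298.0, 81.0])]
scene bearers []
scene grease [(0.88, [274.0, 256.0], [732.3, -117.0, 0.0]), (0.64, [127.0, 316.0], [486.6, 372.0,
[... 469 characters left out ...]
197.0], [489.3, 115.4, 110.0])]
top rail_end_a [(0.67, [201.0, 230.0], [548.0, 43.9, 80.0])]
top rail_end_b [(0.67, [201.0, 230.0], [548.0, 43.9, 80.0])]
top cover [(0.66, [190.0, 331.0], [571.9, -192.3, 39.0])]
top turret [(0.62, [193.0, 335.0], [560.6, -192.9, 81.0])]
top bearers []
top grease [(0.63, [131.0, 294.0], [722.0, -111.9, 0.0])]
top spanner [(0.61, [123.0, 217.0], [747.7, 79.4, 0.0]), (0.35, [230.0, 195.0], [481.9, 136.1, 0.0])]
top bearing [(0.59, [222.0, 248.0], [499.6, 7.6, 0.0])]
1.3 [[-8.94814829e-01  4.46437477e-01 -1.35907243e-05]
 [ 4.46437477e-01  8.94814829e-01 -2.04954230e-05]
 [ 3.01125676e-06 -2.44070171e-05 -1.00000000e+00]] [301.35051784 604.00429867 198.64386199]
```

Run:
```python
import cv2
a=cv2.imread('pics/top0.png')[90:290,60:420]; cv2.imwrite('pics/t0c.png',cv2.resize(a,None,fx=2.2,fy=2.2,interpolation=cv2.INTER_CUBIC))
```

```text
(no output)
```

View pics/t0c.png

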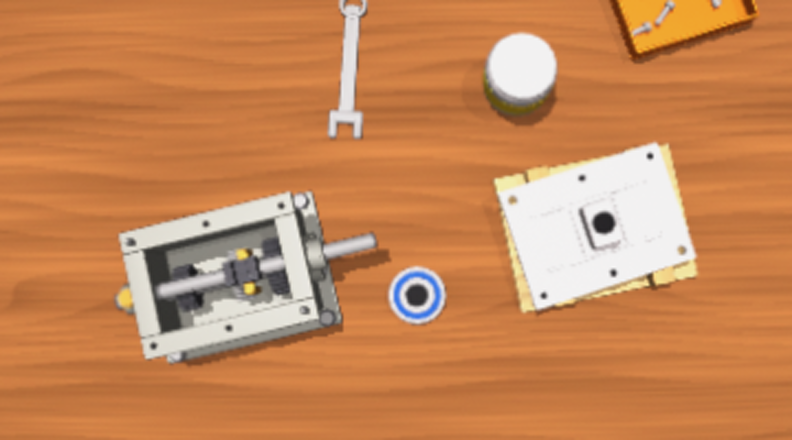

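View pics/scene0.png

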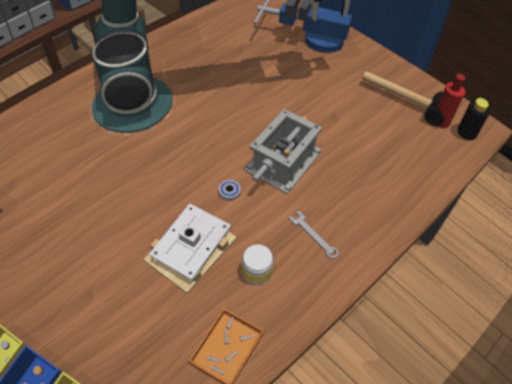

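The top crop shows the gearbox on the left, with its long rail end at about crop (373,240). The bearing is just off that end at (417,295), and the cover is at (595,228). Next I'll rectify the flange and cover planes to measure them.

```bash
cat >> h.py <<'E'
def rectify(n,im,cx,cy,z,half=130,s=0.5,yaw=0):
    # output: row down = -u(x'), col right = -v(y')
    N=int(2*half/s); a=half-s*(np.arange(N)+.5); U,V=np.meshgrid(a,a,indexing='ij')
    c,f=cam(n); R=np.asarray(c['R']);X=cx+U*np.cos(yaw)-V*np.sin(yaw);Y=cy+U*np.sin(yaw)+V*np.cos(yaw)
    P=np.stack([X,Y,0*X+z],-1)@R.T+np.asarray(c['t']); q=P[...,:2]/P[...,2:]; q=q*(1+c['k1']*(q**2).sum(-1,keepdims=True))
    return cv2.remap(im,(c['cx']+f*q[...,0]).astype(np.float32),(c['cy']+f*q[...,1]).astype(np.float32),cv2.INTER_CUBIC)
E
python3 - <<'E'
from h import *
im=cv2.imread('pics/top0.png')
y=np.radians(14.6)
A=rectify('top',im,519,200,110,130,.65,y);B=rectify('top',im,566,-192,47,130,.65,y)
cv2.imwrite('pics/rect.png',np.hstack([A,B])); print(A.shape)
E
```

```text
(400, 400, 3)
```

View pics/rect.png

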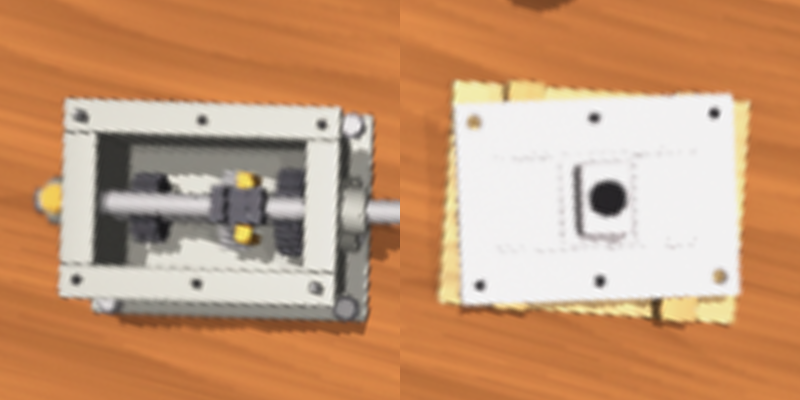

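The rectified flange corners are at about (66,98), (340,107), (333,304) and (60,297). The size comes out at 178x128 mm, which fits. The cover on the right is clear as well. I'll fit the rectangles sub-pixel in both cameras.

```bash
cat >> h.py <<'E'
from scipy.optimize import minimize
def proj_many(n,P):
    c,f=cam(n); p=P@np.asarray(c['R']).T+np.asarray(c['t']); q=p[:,:2]/p[:,2:]; q=q*(1+c['k1']*(q**2).sum(1,keepdims=True)); return np.c_[c['cx']+f*q[:,0],c['cy']+f*q[:,1]].astype(np.float32)
def fitrect(n,im,p0,z,rects,d=2.5):
    """rects: (hx,hy,sign): sign + means brighter inside. p0=(x,y,yaw)"""
    g=cv2.GaussianBlur(im,(0,0),.6).astype(np.float32).min(axis=2) # min channel: wood is low
    pts=[];nor=[];sg=[]
    for hx,hy,s in rects:
        t=np.linspace(-.9,.9,120)
        for e in(-1,1):
            pts+=[np.c_[0*t+e*hx,t*hy],np.c_[t*hx,0*t+e*hy]]; nor+=[np.tile([e,0],(120,1)),np.tile([0,e],(120,1))]; sg+=[np.full(240,s)]
    pts=np.vstack(pts);nor=np.vstack(nor);sg=np.hstack(sg)
    def cost(p):
        c,s=np.cos(p[2]/100),np.sin(p[2]/100);R=np.array([[c,-s],[s,c]])
        v=[]
        for k in(-d,d):
            w=(pts+k*nor)@R.T+p[:2]; q=proj_many(n,np.c_[w,np.full(len(w),z)])
            v.append(cv2.remap(g,q[:,0:1].copy(),q[:,1:2].copy(),cv2.INTER_LINEAR)[:,0])
        return -np.mean(np.clip(sg*(v[0]-v[1]),-40,60))
    best=min((minimize(cost,np.array(p0)+[a,b,c],method='Nelder-Mead',options=dict(initial_simplex=np.array(p0)+[a,b,c]+np.array([[0,0,0],[3,0,0],[0,3,0],[0,0,3]]))) for a in(-4,0,4) for b in(-4,0,4) for c in(-3,3)),key=lambda r:r.fun)
    return best.x*[1,1,.01],best.fun
E
python3 - <<'E'
from h import *
for n in('top','scene'):
    im=cv2.imread(f'pics/{n}0.png')
    print(n,'H',fitrect(n,im,(518,200,22),110,[(65,90,1),(43,68,-1)]),fitrect(n,im,(518,200,22),110,[(65,90,1)]))
    print(n,'C',fitrect(n,im,(566,-192,25),47,[(65,90,1)]))
    print([ (round(m['confidence'],2),np.round(m['point'],1).tolist(),back(n,m['point'],80).round(1).tolist()) for m in env.mark_of(n,'rail_end_a')])
E
```

```text
Traceback (most recent call last):
  File "h.py", line 37, in fitrect
    best=min((minimize(cost,np.array(p0)+[a,b,c],method='Nelder-Mead',options=dict(initial_simplex=np.array(p0)+[a,b,c]+np.array([[0,0,0],[3,0,0],[0,3,0],[0,0,3]]))) for a in(-4,0,4) for b in(-4,0,4) for c in(-3,3)),key=lambda r:r.fun)
  File "h.py", line 37, in <genexpr>
    best=min((minimize(cost,np.array(p0)+[a,b,c],method='Nelder-Mead',options=dict(initial_simplex=np.array(p0)+[a,b,c]+np.array([[0,0,0],[3,0,0],[0,3,0],[0,0,3]]))) for a in(-4,0,4) for b in(-4,0,4) for c in(-3,3)),key=lambda r:r.fun)
              ~~~~~~~~^^^^^^^^^^^^^^^^^^^^^^^^^^^^^^^^^^^^^^^^^^^^^^^^^^^^^^^^^^^^^^^^^^^^^^^^^^^^^^^^^^^^^^^^^^^^^^^^^^^^^^^^^^^^^^^^^^^^^^^^^^^^^^^^^^^^^^^^^^^^^^^
  File "h.py", line 34, in cost
    w=(pts+k*nor)@R.T+p[:2]; q=proj_many(n,np.c_[w,np.full(len(w),z)])
                               ~~~~~~~~~^^^^^^^^^^^^^^^^^^^^^^^^^^^^^^
  File "h.py", line 20, in proj_many
    c,f=cam(n); p=P@np.asarray(c['R']).T+np.asarray(c['t']); q=p[:,:2]/p[:,2:]; q=q*(1+c['k1']*(q**2).sum(1,keepdims=True)); return np.c_[c['cx']+f*q[:,0],c['cy']+f*q[:,1]].astype(np.float32)
        ~~~^^^
  File "h.py", line 4, in cam
    c=env.calibration(n); f=192/np.tan(np.radians(c['fov_y'])/2)
ValueError: time passes only in moves, steps and waits
```

```bash
sed -i 's/^def cam(n):/from functools import lru_cache\n@lru_cache\ndef cam(n):/' h.py
python3 - <<'E'
from h import *
for n in('top','scene'):
    im=cv2.imread(f'pics/{n}0.png')
    print(n,'H',fitrect(n,im,(518,200,22),110,[(65,90,1),(43,68,-1)]),fitrect(n,im,(518,200,22),110,[(65,90,1)]))
    print(n,'C',fitrect(n,im,(566,-192,25),47,[(65,90,1)]))
    print([ (round(m['confidence'],2),np.round(m['point'],1).tolist(),back(n,m['point'],80).round(1).tolist()) for m in env.mark_of(n,'rail_end_a')])
E
```

```text
top H (array([5.16870779e+02, 2.00244040e+02, 2.22516142e-01]), np.float64(-53.00250244140625)) (array([5.18889523e+02, 2.01456314e+02, 2.24709547e-01]), np.float64(-58.974788411458334))
top C (array([ 5.67020094e+02, -1.90746238e+02,  2.94776238e-01]), np.float64(-59.747528076171875))
[(0.67, [200.6, 230.2], [548.0, 43.9, 80.0])]
scene H (array([5.14775056e+02, 1.97142532e+02, 2.22299864e-01]), np.float64(-39.026434326171874)) (array([5.14830257e+02, 1.97215580e+02, 2.24216414e-01]), np.float64(-39.08523152669271))
scene C (array([ 5.63231379e+02, -1.91832728e+02,  2.92859007e-01]), np.float64(-59.42861531575521))
[(0.62, [118.4, 306.2], [487.0, 313.9, 80.0]), (0.56, [175.5, 251.8], [536.7, 45.8, 80.0])]
```

```bash
cat >> h.py <<'E'
def plan(x,y,z,ang):
    """tool down, tool y at world angle ang (rad): turn, then shift in turned tool axes (units of dp)"""
    s=env.read_state();R=np.array(s['tcp_rot']);cur=np.arctan2(R[1,1],R[0,1])
    dz=-(ang-cur); ty=np.array([np.cos(ang),np.sin(ang),0]); tz=np.array([0,0,-1.]); T=np.c_[np.cross(ty,tz),ty,tz]
    d=np.array([x,y,z])-s['position']
    print('t',round(s['t'],2),'pos',np.round(s['position'],1),'ang',round(cur,4),'turn_z units',round(dz/np.pi,4),'dp',np.round(T.T@d/50,3),'F',np.round(s['contact_force'],1),'open',round(s['opening'],1),'tilt',np.round(R[:2,2],4))
H=np.array([516.3,198.9]);HY=.2225
def hw(u,v,yaw=None):
    a=HY if yaw is None else yaw
    return H[0]+u*np.cos(a)-v*np.sin(a),H[1]+u*np.sin(a)+v*np.cos(a)
E
python3 -c "
from h import *
plan(*hw(0,-206),190,np.pi/2+HY)"
```

```text
t 1.4 pos [301.4 604.  198.6] ang 1.108 turn_z units -0.2181 dp [ -2.405 -12.97    0.173] F [ 0.5 -0.9  0.5] open 93.1 tilt [-0. -0.]
```

Call:
arm_command --dp '[[0,0,0],[0,0,0],[0,0,0],[0,0,0],[0,0,0],[-0.172,-0.926,0],[-0.172,-0.926,0],[-0.172,-0.926,0]]' --turn '[[0,0,-0.0436],[0,0,-0.0436],[0,0,-0.0436],[0,0,-0.0436],[0,0,-0.0436],[0,0,0],[0,0,0],[0,0,0]]' --jaw '[1,1,1,1,1,1,1,1]'

```text
t: 2.2
position: [357.3, 472.8, 198.4]
tcp_rot: [[-0.975, -0.221, -0.0], [-0.221, 0.975, -0.0], [0.0, -0.0, -1.0]]
contact_force: [1.2, 0.3, -0.1]
opening: 33.4
grip_force: 0.0
```

Call:
arm_command --dp '[[-0.172,-0.926,0],[-0.172,-0.926,0],[-0.172,-0.926,0],[-0.172,-0.926,0],[-0.172,-0.926,0],[-0.172,-0.926,0],[-0.172,-0.926,0],[-0.172,-0.926,0]]' --turn '[[0,0,0],[0,0,0],[0,0,0],[0,0,0],[0,0,0],[0,0,0],[0,0,0],[0,0,0]]' --jaw '[1,1,1,1,1,1,1,1]'

```text
t: 3.0
position: [506.2, 126.2, 199.0]
tcp_rot: [[-0.975, -0.22, 0.001], [-0.22, 0.975, 0.0], [-0.001, -0.0, -1.0]]
contact_force: [-0.1, 0.7, 0.4]
opening: 0.4
grip_force: 0.0
```

Call:
arm_command --dp '[[-0.172,-0.926,0],[-0.172,-0.926,0],[-0.172,-0.926,0],[0,0,0],[0,0,0]]' --turn '[[0,0,0],[0,0,0],[0,0,0],[0,0,0],[0,0,0]]' --jaw '[1,1,1,1,1]'

```text
t: 3.5
position: [561.6, -2.5, 198.4]
tcp_rot: [[-0.976, -0.218, -0.001], [-0.218, 0.976, 0.0], [0.001, 0.0, -1.0]]
contact_force: [-0.7, 0.4, 0.4]
opening: 0.4
grip_force: 0.0
```

```bash
python3 -c "
from h import *
plan(*hw(0,-206),77,np.pi/2+HY)"
```

```text
t 3.5 pos [561.6  -2.5 198.4] ang 1.791 turn_z units -0.0007 dp [-0.005  0.008  2.428] F [-0.7  0.4  0.4] open 0.4 tilt [-0.0006  0.0002]
```

Now I'll go down and look at where the fingers stand against the rail end.

Call:
arm_command --dp '[[0,0,0.8],[0,0,0.8],[0,0,0.6],[0,0,0.23],[0,0,0],[0,0,0]]' --turn '[[0,0,0],[0,0,0],[0,0,0],[0,0,0],[0,0,0],[0,0,0]]' --jaw '[1,1,1,1,1,1]'

```text
t: 4.1
position: [562.2, -1.2, 78.9]
tcp_rot: [[-0.975, -0.221, 0.002], [-0.221, 0.975, -0.0], [-0.002, -0.0, -1.0]]
contact_force: [0.2, 0.1, 0.7]
opening: 0.7
grip_force: 0.0
```

Run:
```python
from h import *
L=[]
for n in('scene','top'):
    im=env.camera(n)[:,:,::-1]; cv2.imwrite(f'pics/{n}1.png',im)
    r,c=project(n,[555,20,80]).astype(int); r=max(r,70)
    L.append(cv2.resize(im[r-70:r+70,c-70:c+70],(400,400),interpolation=cv2.INTER_CUBIC)); print(n,r-70,c-70)
cv2.imwrite('pics/p1.png',np.hstack(L)); plan(*hw(0,-206),77,np.pi/2+HY)
```

```text
scene 114 179
top 127 170
t 4.2 pos [562.5  -1.5  79.2] ang 1.7932 turn_z units -0.0 dp [ 0.016 -0.007  0.044] F [-0.8 -0.4  0.9] open 0.1 tilt [ 0.0026 -0.0001]
```

View pics/p1.png

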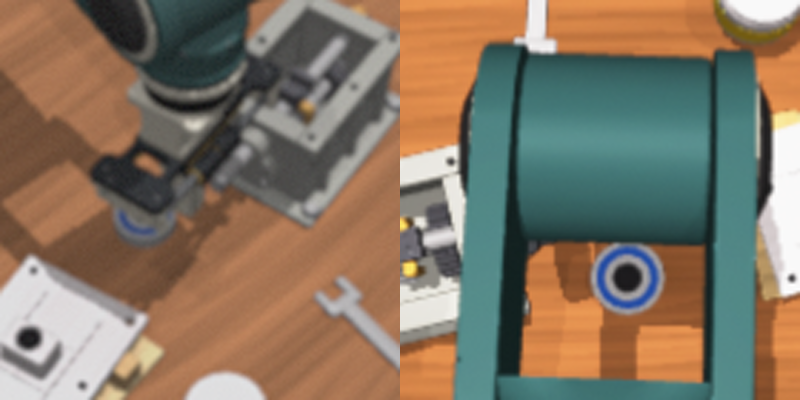

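The scene view shows the closed fingers at about crop (195,150), in line with the rail end at (235,150). Nothing is in the way, so I'll push gently.

Call:
arm_command --dp '[[0.016,0.1,0.03],[0,0.1,0],[0,0.1,0],[0,0.08,0],[0,0.06,0],[0,0.06,0],[0,0,0]]' --turn '[[0,0,0],[0,0,0],[0,0,0],[0,0,0],[0,0,0],[0,0,0],[0,0,0]]' --jaw '[1,1,1,1,1,1,1]'

```text
t: 4.9
position: [555.2, 22.8, 75.6]
tcp_rot: [[-0.975, -0.221, -0.0], [-0.221, 0.975, 0.0], [0.0, 0.0, -1.0]]
contact_force: [-0.5, -0.1, -0.4]
opening: 0.7
grip_force: 0.0
```

Call:
arm_command --dp '[[0,0.06,0],[0,0.06,0],[0,0.06,0],[0,0,0]]' --turn '[[0,0,0],[0,0,0],[0,0,0],[0,0,0]]' --jaw '[1,1,1,1]'

```text
t: 5.3
position: [553.3, 31.6, 75.7]
tcp_rot: [[-0.975, -0.221, 0.0], [-0.221, 0.975, 0.0], [-0.0, 0.0, -1.0]]
contact_force: [0.8, 0.0, -0.0]
opening: -0.0
grip_force: 0.0
```

Call:
arm_command --dp '[[0,0.05,0],[0,0.05,0],[0,0,0]]' --turn '[[0,0,0],[0,0,0],[0,0,0]]' --jaw '[1,1,1]'

```text
t: 5.6
position: [552.2, 36.3, 75.6]
tcp_rot: [[-0.975, -0.22, -0.0], [-0.22, 0.975, 0.0], [-0.0, 0.0, -1.0]]
contact_force: [1.2, 0.2, -0.6]
opening: 0.2
grip_force: 0.0
```

Call:
arm_command --dp '[[0,0.05,0],[0,0.05,0],[0,0,0]]' --turn '[[0,0,0],[0,0,0],[0,0,0]]' --jaw '[1,1,1]'

```text
t: 5.9
position: [551.0, 41.2, 75.6]
tcp_rot: [[-0.975, -0.22, -0.0], [-0.22, 0.975, 0.0], [0.0, 0.0, -1.0]]
contact_force: [0.5, -1.2, 0.5]
opening: 0.5
grip_force: 0.0
```

Run:
```python
from h import *
im=env.camera('scene')[:,:,::-1]; cv2.imwrite('pics/scene2.png',im)
r,c=project('scene',[545,50,80]).astype(int)
cv2.imwrite('pics/p2.png',cv2.resize(im[r-45:r+45,c-60:c+60],(800,600),interpolation=cv2.INTER_CUBIC)); plan(*hw(0,-163),76,np.pi/2+HY)
```

```text
t 5.95 pos [551.1  41.1  75.7] ang 1.7931 turn_z units -0.0001 dp [-0.018 -0.029 -0.006] F [-0.6 -0.2 -0.7] open 0.5 tilt [0. 0.]
```

View pics/p2.png

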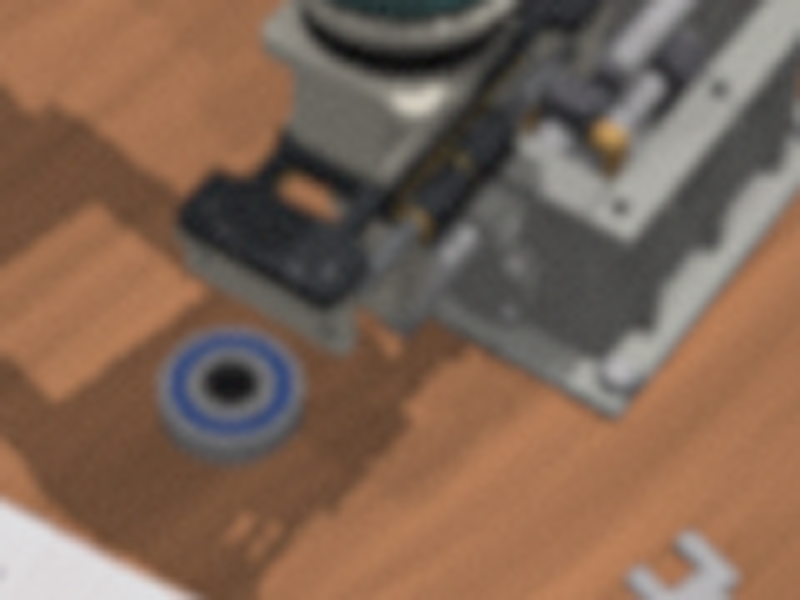

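The fingers at about (400,280) are at or near the rail end. To see whether the rail has moved, I'll compare the gate in all the top pictures.

Run:
```python
from h import *
cv2.imwrite('pics/top2.png',env.camera('top')[:,:,::-1])
L=[]
for n,i in(('top',0),('top',1),('top',2),('scene',0),('scene',1),('scene',2)):
    L.append(rectify(n,cv2.imread(f'pics/{n}{i}.png'),*H,104,66,.5,HY))
    for o in ('v',): pass
L=[cv2.line(a.copy(),(132,0),(132,263),(0,0,255),1) for a in L]
cv2.imwrite('pics/g.png',np.vstack([np.hstack(L[:3]),np.hstack(L[3:])])[:, :800])
```

```text
(no output)
```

View pics/g.png

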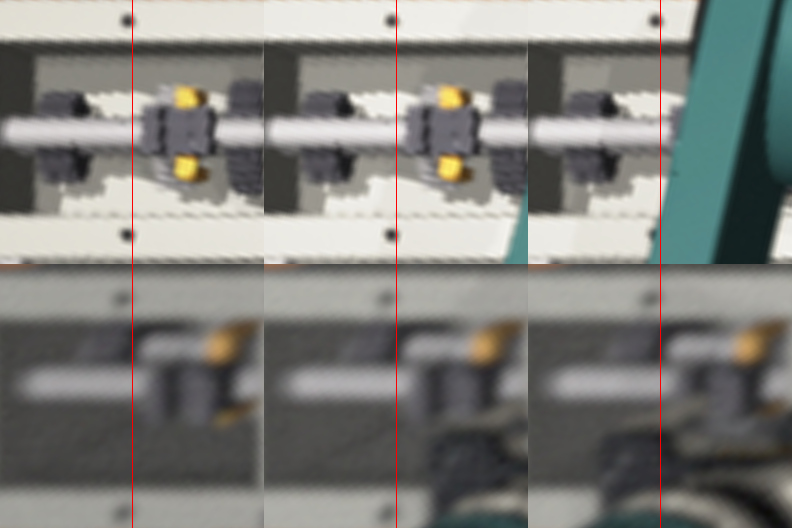

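Run:
```python
from h import *
r0,c0=project('scene',[545,50,80]).astype(int)-[45,60]
def q(X): 
    r,c=project('scene',X); return np.round([(c-c0)*800/120,(r-r0)*800/120]).astype(int)
T=np.array([551.1,41.1]); 
for k,X in dict(tip=[*T,64.7],tcp=[*T,75.7],grasp=[*T,83.7],g40=[*T,116],end=[*hw(0,-161.5),80],endtop=[*hw(0,-161.5),88],neutral=[*hw(0,-138),80],boss=[*hw(0,-106),80],bosstop=[*hw(0,-106),96],corner=[*hw(65,-90),110]).items(): print(k,q(X))
```

```text
tip [393 347]
tcp [394 330]
grasp [394 318]
g40 [396 269]
end [396 325]
endtop [397 313]
neutral [429 287]
boss [472 237]
bosstop [474 212]
corner [633 239]
```

Call:
arm_command --dp '[[-0.02,0.04,0],[0,0.04,0]]' --turn '[[0,0,0],[0,0,0]]' --jaw '[1,1]'

```text
t: 6.2
position: [551.3, 45.2, 75.6]
tcp_rot: [[-0.975, -0.22, 0.0], [-0.22, 0.975, 0.0], [-0.0, 0.0, -1.0]]
contact_force: [1.0, 0.5, -0.2]
opening: 0.2
grip_force: 0.0
```

Call:
arm_command --dp '[[0,0.04,0],[0,0.04,0]]' --turn '[[0,0,0],[0,0,0]]' --jaw '[1,1]'

```text
t: 6.4
position: [550.3, 49.2, 75.6]
tcp_rot: [[-0.975, -0.22, -0.0], [-0.22, 0.975, -0.0], [0.0, -0.0, -1.0]]
contact_force: [-0.0, -1.0, -0.1]
opening: 0.6
grip_force: 0.0
```

Run:
```python
from h import *
im=env.camera('scene')[:,:,::-1]; cv2.imwrite('pics/scene3.png',im)
a=rectify('scene',cv2.imread('pics/scene0.png'),*H,104,66,.5,HY);
b=rectify('scene',im,*H,104,66,.5,HY)
# gate shift by correlation of region of the gate/gold pin
t=a[70:115,140:235]; m=cv2.matchTemplate(b[60:125,90:264],t,cv2.TM_CCOEFF_NORMED); _,v,_,l=cv2.minMaxLoc(m); print('shift mm +y',(140-90-l[0])*.5,(10-l[1])*.5,v)
b2=rectify('scene',cv2.imread('pics/scene2.png'),*H,104,66,.5,HY)
m=cv2.matchTemplate(b2[60:125,90:264],t,cv2.TM_CCOEFF_NORMED); _,v,_,l=cv2.minMaxLoc(m); print('scene2',(140-90-l[0])*.5,(10-l[1])*.5,v)
plan(*hw(0,-155),76,np.pi/2+HY)
```

```text
shift mm +y 0.0 0.0 0.9966970086097717
scene2 0.0 0.0 0.9966772794723511
t 6.45 pos [550.2  49.4  75.6] ang 1.793 turn_z units -0.0001 dp [ 0.002 -0.034 -0.007] F [ 0.1  0.7 -0.3] open 0.5 tilt [0.     0.0001]
```

The rail hasn't moved and there's no contact force. I need a closer look at the geometry.

Run:
```python
from h import *
L=[]
for i in(0,3):
    im=cv2.imread(f'pics/scene{i}.png'); r0,c0=150,225
    a=cv2.resize(im[r0:r0+60,c0:c0+40],(400,600),interpolation=cv2.INTER_CUBIC)
    for X,col in(([*hw(0,-158),80],(0,0,255)),([*hw(0,-106),80],(0,255,0)),([550.2,49.4,64.6],(255,0,0)),([550.2,49.4,140],(255,255,0))):
        r,c=project('scene',X); cv2.circle(a,(int((c-c0+.5)*10),int((r-r0+.5)*10)),4,col,1)
    L.append(a)
cv2.imwrite('pics/z.png',np.hstack(L))
```

```text
(no output)
```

View pics/z.png

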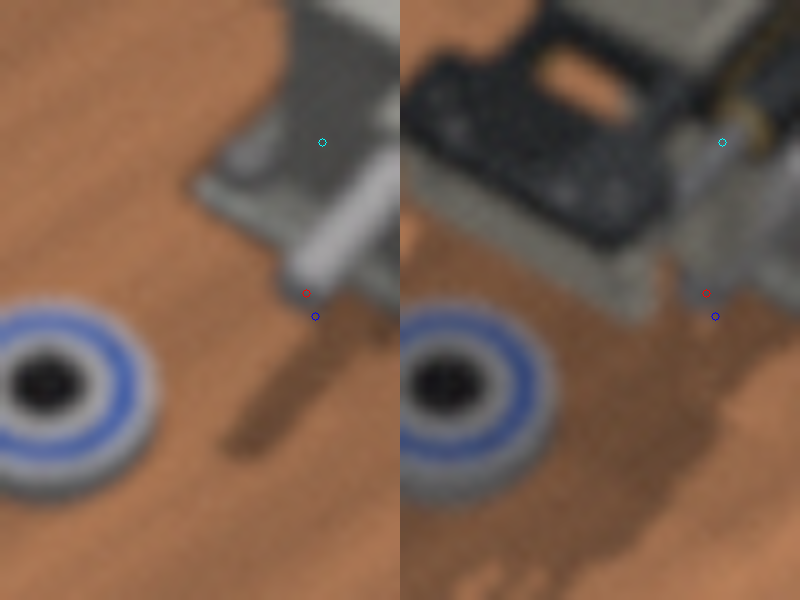

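Up to now the rail end has sat right where predicted, at (305,285), and the fingers are only now reaching it. I'll keep going in small steps.

Call:
arm_command --dp '[[0,0.05,0],[0,0.0,0]]' --turn '[[0,0,0],[0,0,0]]' --jaw '[1,1]'

```text
t: 6.65
position: [549.7, 51.7, 75.7]
tcp_rot: [[-0.975, -0.22, 0.0], [-0.22, 0.975, 0.0], [-0.0, 0.0, -1.0]]
contact_force: [-0.3, -1.0, 0.4]
opening: 0.4
grip_force: 0.0
```

Call:
arm_command --dp '[[0,0.05,0],[0,0.0,0]]' --turn '[[0,0,0],[0,0,0]]' --jaw '[1,1]'

```text
t: 6.85
position: [549.2, 54.1, 75.6]
tcp_rot: [[-0.975, -0.22, -0.0], [-0.22, 0.975, 0.0], [0.0, 0.0, -1.0]]
contact_force: [0.1, -0.0, -0.1]
opening: 0.7
grip_force: 0.0
```

```bash
cat >> h.py <<'E'
def gate(i):
    im=env.camera('scene')[:,:,::-1]; cv2.imwrite(f'pics/scene{i}.png',im)
    a=rectify('scene',cv2.imread('pics/scene0.png'),*H,104,66,.5,HY); b=rectify('scene',im,*H,104,66,.5,HY)
    t=a[70:115,140:235]; m=cv2.matchTemplate(b[60:125,40:264],t,cv2.TM_CCOEFF_NORMED); _,v,_,l=cv2.minMaxLoc(m); print('rail shift mm +y',(100-l[0])*.5,(10-l[1])*.5,v)
E
python3 - <<'E'
from h import *
gate(4)
L=[]
for i in(2,3,4):
    im=cv2.imread(f'pics/scene{i}.png'); r0,c0=130,230
    L.append(cv2.resize(im[r0:r0+60,c0:c0+26],(260,600),interpolation=cv2.INTER_CUBIC))
cv2.imwrite('pics/z4.png',np.hstack(L))
plan(*hw(0,-150),76,np.pi/2+HY)
E
```

```text
rail shift mm +y 0.0 0.0 0.9967167973518372
t 6.9 pos [549.2  54.   75.6] ang 1.793 turn_z units -0.0001 dp [ 0.002 -0.028 -0.008] F [-1.   0.  -0.4] open 0.4 tilt [-0.0001 -0.    ]
```

View pics/z4.png

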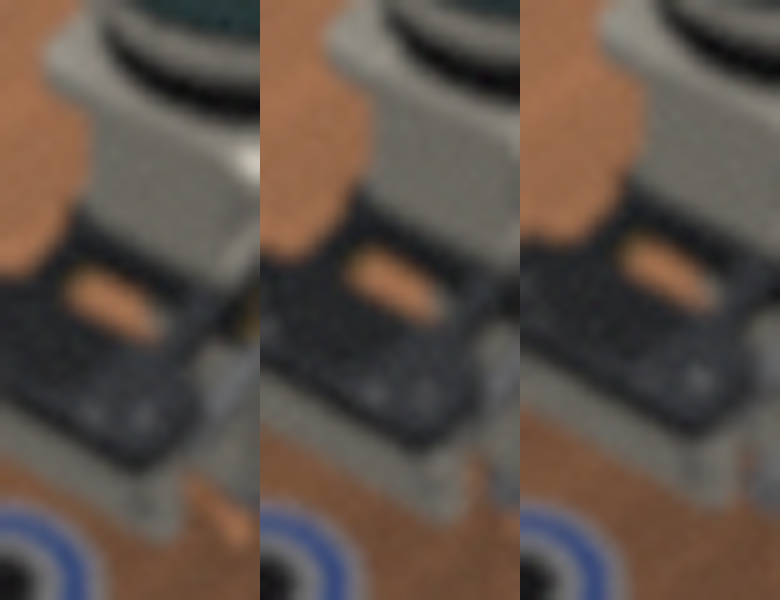

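Run:
```python
from h import *
G=[rectify('scene',cv2.imread(f'pics/scene{i}.png'),*H,104,80,1,HY).mean(2) for i in range(5)]
for i in range(1,5):
    d=abs(G[i]-G[0]); print(i); print(d[30:120:6].reshape(15,-1,10).mean(2).round().astype(int)[:, :])
```

```text
1
[[ 12  14  12  13  12  13  12  10  13  11  13   6   2   2   2   5]
 [ 12  13  13  13  12  12  13  11  14  12  12   4   3   3   1   1]
 [ 10  10   8   8   7   8   8   8   8   6   7   6   4   4   3   2]
 [ 12   6   5   6   6   5   6   7   6   6   6   8   5   4   2   2]
 [ 11   6   6   8   7   7   8   5   8  10  12   9   3   4   5   1]
 [ 12   8   6   6   7   7   7   4   7  10   9   7   5   6   3   2]
 [ 13   6   7   9   8  11  10   8  10   6   3   3   4   3   3   2]
 [ 10   6   9  15  14  13  13  12  12   6   2   1   2   2   3   2]
 [ 11   8   8  12  11  12  12  11   9   5   3   2   1   1   3   2]
 [ 10   8   7   8   7   7   6   7   7   4   1   1   9  23  19   4]
 [ 13   7   7   6   6   4   5   4   8   4   8   5  12  16  39  35]
 [ 12   7   5   7   6   6   6   4   5   6   5  11  14   9  48  57]
 [ 11   5   5   5   6   8   5   6   5   7  20  28  30  15  13  10]
 [ 12   7   7   6   5   5   5   6   8   8  16  15  28  23  30  56]
 [ 12   6   7   5   6   7   5   7   6   7  10  17  18  25  77 127]]
2
[[ 12  13  11  12  12  12   9   3   1   1   4  10  11  13  11   8]
 [ 11  10  12  12  11  
[... 2231 characters left out ...]
  10   9   8   3   3   3   1]
 [ 10   7   5   7   6   6   5   4   6   8   9   7   3   3   5   3]
 [ 12   5   5   7   7   5   3   2   3   4   2   3   4   3  24  23]
 [ 11   7   8  13  11   2   1   1   3   1   1   2   2   2  25  53]
 [ 10   6   6  10   8   2   1   2   4   1   3   1   2   2  38  69]
 [ 10   6   7   7   5   5   8  16   6   1   3   2   2  18  91 123]
 [ 11   6   5   5   6  13  22  17   4   7   5  10  19  32  84 110]
 [ 11   5   5   5  14  16  14   3   4  18  14   4  20  21  68 104]
 [ 10   5   3   7  22  18  25  14  18   7   4   2  16  20  73 113]
 [ 10   8   7   8  15  13  28  27  12  23  25  26  31  32  76 115]
 [ 10   5   5   6  13  19  19  23  30  30  25  17   8   9  38  76]]
```

Run:
```python
from h import *
L=[]
r0,c0,S=142,236,10
for i in(0,4):
    im=cv2.imread(f'pics/scene{i}.png')
    a=cv2.resize(im[r0:r0+60,c0:c0+40],(400,600),interpolation=cv2.INTER_CUBIC)
    a=cv2.convertScaleAbs(a,alpha=1.5,beta=10)
    def dot(X,col):
        r,c=project('scene',X); cv2.circle(a,(int((c-c0+.5)*S),int((r-r0+.5)*S)),3,col,-1)
    T=(549.2,54.0)
    for v in(-158,-148,-138,-128,-118,-106): dot([*hw(0,v),88],(0,0,255))
    if i==4:
        for z in(64.6,75.6,100,125): dot([*T,z],(255,0,0))
        for z in(64.6,100): dot([*hw(7.5,-151.6),z],(0,255,0)); dot([*hw(-7.5,-151.6),z],(0,255,0))
    L.append(a)
cv2.imwrite('pics/z5.png',np.hstack(L))
```

```text
(no output)
```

View pics/z5.png

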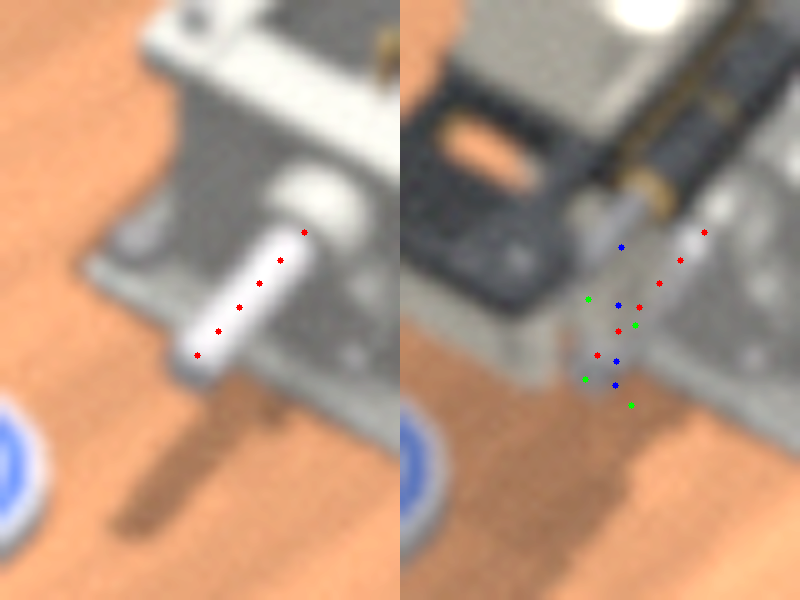

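The right view shows the rail end still at (590,370), with the finger's lower end near (630,340), so the fingertips look higher than I assumed. I'll check `tips_ahead`.

Run:
```python
from h import *
print(env.tips_ahead, [a for a in dir(env) if not a.startswith('_')])
# finger silhouette from green-less differences: sample colours along the finger's vertical line in scene4 vs scene0
a=cv2.imread('pics/scene0.png');b=cv2.imread('pics/scene4.png')
for u in(-12,-6,0,6,12):
  print(u,[(z,b[tuple(project('scene',[*hw(u,-151.6),z]).round().astype(int))].tolist(),a[tuple(project('scene',[*hw(u,-151.6),z]).round().astype(int))].tolist()) for z in(55,65,75,85,95,105,115)])
```

```text
11.0 ['Unreachable', 'calibration', 'camera', 'finish_job', 'mark_of', 'read_state', 'silhouettes', 'tips_ahead']
-12 [(55, [60, 75, 100], [78, 104, 147]), (65, [82, 84, 91], [78, 83, 98]), (75, [79, 85, 96], [99, 103, 114]), (85, [83, 91, 97], [102, 106, 110]), (95, [85, 90, 91], [113, 116, 115]), (105, [74, 74, 75], [105, 108, 109]), (115, [65, 63, 62], [77, 79, 80])]
-6 [(55, [55, 72, 101], [75, 104, 150]), (65, [79, 81, 87], [78, 81, 91]), (75, [100, 98, 99], [137, 135, 135]), (85, [98, 101, 103], [152, 151, 152]), (95, [93, 100, 103], [124, 125, 127]), (105, [87, 94, 97], [103, 108, 109]), (115, [82, 82, 81], [79, 80, 80])]
0 [(55, [54, 75, 105], [61, 85, 120]), (65, [65, 77, 96], [66, 79, 102]), (75, [89, 87, 88], [118, 116, 117]), (85, [96, 98, 100], [155, 153, 155]), (95, [86, 92, 94], [162, 160, 162]), (105, [85, 90, 93], [143, 141, 143]), (115, [81, 88, 89], [78, 79, 81])]
6 [(55, [54, 74, 104], [54, 74, 107]), (65, [52, 72, 105], [53, 74, 107]), (75, [66, 72, 89], [74, 81, 96]), (85, [91, 90, 91], [123, 122, 123]), (95, [86, 87, 90], [138, 136, 137]), (105, [85, 90, 92], [160, 160, 160]), (115, [79, 84, 86], [140, 139, 140])]
12 [(55, [58, 78, 109], [60, 86, 125]), (65, [54, 76, 105], [55, 76, 109]), (75, [55, 72, 101], [55, 74, 101]), (85, [80, 83, 90], [79, 84, 90]), (95, [89, 91, 90], [107, 107, 108]), (105, [88, 90, 91], [136, 134, 136]), (115, [94, 97, 99], [158, 157, 158])]
```

Run:
```python
from h import *
def show(i,T,zs,us):
    b=cv2.imread(f'pics/scene{i}.png').astype(int)
    for du in us:
      print(i,du,[(z,(b[tuple(project('scene',[T[0]+du*.975,T[1]+du*.22,z]).round().astype(int))][[2,0]]@[1,-1])) for z in zs])
show(1,(562.5,-1.5),range(40,150,8),(-20,-12,-6,0,6,12,20))
print(project('scene',[562.5,-1.5,68]),project('scene',[562.5,-1.5,90]))
```

```text
1 -20 [(40, np.int64(43)), (48, np.int64(14)), (56, np.int64(2)), (64, np.int64(2)), (72, np.int64(0)), (80, np.int64(3)), (88, np.int64(0)), (96, np.int64(-2)), (104, np.int64(-2)), (112, np.int64(-1)), (120, np.int64(5)), (128, np.int64(1)), (136, np.int64(-6)), (144, np.int64(-4))]
1 -12 [(40, np.int64(56)), (48, np.int64(55)), (56, np.int64(55)), (64, np.int64(65)), (72, np.int64(71)), (80, np.int64(52)), (88, np.int64(14)), (96, np.int64(10)), (104, np.int64(3)), (112, np.int64(-2)), (120, np.int64(-2)), (128, np.int64(5)), (136, np.int64(8)), (144, np.int64(0))]
1 -6 [(40, np.int64(52)), (48, np.int64(54)), (56, np.int64(55)), (64, np.int64(67)), (72, np.int64(76)), (80, np.int64(66)), (88, np.int64(18)), (96, np.int64(8)), (104, np.int64(9)), (112, np.int64(5)), (120, np.int64(0)), (128, np.int64(-2)), (136, np.int64(1)), (144, np.int64(2))]
1 0 [(40, np.int64(62)), (48, np.int64(59)), (56, np.int64(52)), (64, np.int64(67)), (72, np.int64(78)), (80, np.int64(69)), (88, np.int64(25)), (96, np.int64(9)), (104, np.int64(7)), (112, np.int64(8)), (120, np.int64(8)), (128, np.int64(
[... 272 characters left out ...]
 (128, np.int64(9)), (136, np.int64(6)), (144, np.int64(6))]
1 12 [(40, np.int64(74)), (48, np.int64(71)), (56, np.int64(61)), (64, np.int64(54)), (72, np.int64(51)), (80, np.int64(50)), (88, np.int64(53)), (96, np.int64(54)), (104, np.int64(51)), (112, np.int64(34)), (120, np.int64(18)), (128, np.int64(13)), (136, np.int64(12)), (144, np.int64(19))]
1 20 [(40, np.int64(81)), (48, np.int64(76)), (56, np.int64(79)), (64, np.int64(73)), (72, np.int64(59)), (80, np.int64(48)), (88, np.int64(51)), (96, np.int64(49)), (104, np.int64(53)), (112, np.int64(53)), (120, np.int64(67)), (128, np.int64(78)), (136, np.int64(83)), (144, np.int64(65))]
[193.40433067 245.21517118] [188.56601077 245.27198996]
```

The finger's lower end shows about 18 mm higher than the stated tips, so it has been passing over the rail. I'll back off, lower by 16 mm and push again.

Call:
arm_command --dp '[[0,-0.4,0],[0,-0.4,0],[0,-0.1,0],[0.06,0,0.16],[0,0,0.16],[0,0,0]]' --turn '[[0,0,0],[0,0,0],[0,0,0],[0,0,0],[0,0,0],[0,0,0]]' --jaw '[1,1,1,1,1,1]'

```text
t: 7.5
position: [555.2, 9.9, 57.9]
tcp_rot: [[-0.975, -0.221, -0.002], [-0.221, 0.975, 0.0], [0.002, 0.001, -1.0]]
contact_force: [-0.1, -0.8, -0.3]
opening: 0.2
grip_force: 0.0
```

Call:
arm_command --dp '[[0,0.1,0],[0,0.1,0],[0,0,0]]' --turn '[[0,0,0],[0,0,0],[0,0,0]]' --jaw '[1,1,1]'

```text
t: 7.8
position: [554.0, 20.0, 59.9]
tcp_rot: [[-0.975, -0.221, 0.0], [-0.221, 0.975, 0.0], [-0.0, 0.0, -1.0]]
contact_force: [0.1, -0.0, 0.2]
opening: 0.6
grip_force: 0.0
```

Call:
arm_command --dp '[[0,0.1,0],[0,0.1,0],[0,0,0]]' --turn '[[0,0,0],[0,0,0],[0,0,0]]' --jaw '[1,1,1]'

```text
t: 8.1
position: [551.7, 29.4, 59.7]
tcp_rot: [[-0.975, -0.221, 0.0], [-0.221, 0.975, 0.0], [-0.0, 0.0, -1.0]]
contact_force: [-0.3, 0.9, 0.9]
opening: 0.6
grip_force: 0.1
```

Run:
```python
from h import *
gate(5)
plan(*hw(0,-163),60,np.pi/2+HY)
b=cv2.imread('pics/scene5.png').astype(int); T=env.read_state()['position']
for v in(0,):
  for du in(-20,-12,-6,0,6,12): print(du,[(z,int(b[tuple(project('scene',[T[0]+du*.975,T[1]+du*.22,z]).round().astype(int))][[2,0]]@[1,-1])) for z in range(30,110,8)])
```

```text
rail shift mm +y 0.0 0.0 0.9969409704208374
t 8.15 pos [551.8  29.2  59.7] ang 1.7934 turn_z units 0.0 dp [-0.057  0.208 -0.005] F [ 1.   0.5 -0. ] open 0.8 tilt [ 0.0002 -0.    ]
-20 [(30, 49), (38, 44), (46, 44), (54, 36), (62, 25), (70, 3), (78, -3), (86, -4), (94, -4), (102, 1)]
-12 [(30, 53), (38, 52), (46, 51), (54, 53), (62, 37), (70, 13), (78, 4), (86, 0), (94, -2), (102, 3)]
-6 [(30, 57), (38, 53), (46, 54), (54, 53), (62, 37), (70, 11), (78, 10), (86, 8), (94, 4), (102, -4)]
0 [(30, 51), (38, 54), (46, 53), (54, 55), (62, 64), (70, 22), (78, 10), (86, 6), (94, 8), (102, 6)]
6 [(30, 60), (38, 48), (46, 51), (54, 51), (62, 55), (70, 52), (78, 41), (86, 14), (94, 9), (102, 8)]
12 [(30, 73), (38, 62), (46, 54), (54, 51), (62, 53), (70, 52), (78, 53), (86, 47), (94, 19), (102, 6)]
```

Call:
arm_command --dp '[[0,0.1,0],[0,0,0]]' --turn '[[0,0,0],[0,0,0]]' --jaw '[1,1]'

```text
t: 8.35
position: [550.7, 34.0, 59.8]
tcp_rot: [[-0.975, -0.22, 0.0], [-0.22, 0.975, 0.0], [-0.0, 0.0, -1.0]]
contact_force: [0.3, 0.1, 1.1]
opening: 0.2
grip_force: 0.4
```

Call:
arm_command --dp '[[0,0.06,0],[0,0,0]]' --turn '[[0,0,0],[0,0,0]]' --jaw '[1,1]'

```text
t: 8.55
position: [550.1, 36.5, 59.8]
tcp_rot: [[-0.975, -0.22, 0.0], [-0.22, 0.975, -0.001], [-0.0, -0.001, -1.0]]
contact_force: [1.6, -3.4, 0.7]
opening: 0.4
grip_force: 1.9
```

Call:
arm_command --dp '[[0,0.06,0],[0,0,0]]' --turn '[[0,0,0],[0,0,0]]' --jaw '[1,1]'

```text
t: 8.75
position: [549.6, 39.4, 60.1]
tcp_rot: [[-0.975, -0.22, 0.001], [-0.22, 0.975, -0.001], [-0.0, -0.001, -1.0]]
contact_force: [1.0, -5.9, 4.7]
opening: 0.7
grip_force: 3.2
```

Call:
arm_command --dp '[[0,0.06,0],[0,0,0]]' --turn '[[0,0,0],[0,0,0]]' --jaw '[1,1]'

```text
t: 8.95
position: [548.9, 42.6, 60.0]
tcp_rot: [[-0.975, -0.22, 0.001], [-0.22, 0.975, 0.0], [-0.001, -0.0, -1.0]]
contact_force: [0.3, -2.8, 4.9]
opening: 0.4
grip_force: 2.6
```

Run:
```python
from h import *
gate(6)
plan(*hw(0,-163),60,np.pi/2+HY)
```

```text
rail shift mm +y 9.5 -0.5 0.8226279020309448
t 9.0 pos [548.9  42.5  60. ] ang 1.793 turn_z units -0.0001 dp [-0.054 -0.066  0.   ] F [-0.9 -2.2  5.3] open 0.4 tilt [0.0006 0.0001]
```

There's contact and the rail has moved by about 9 mm, but the tip is bearing on its bevel, with an upward force of 5 N. I'll back off, go 8 mm lower and finish the push.

Call:
arm_command --dp '[[-0.05,-0.15,0],[0,0,0.16],[0,0,0],[0,0.12,0],[0,0.04,0],[0,0,0]]' --turn '[[0,0,0],[0,0,0],[0,0,0],[0,0,0],[0,0,0],[0,0,0]]' --jaw '[1,1,1,1,1,1]'

```text
t: 9.6
position: [551.0, 44.1, 51.7]
tcp_rot: [[-0.975, -0.221, 0.0], [-0.221, 0.975, 0.0], [-0.0, 0.0, -1.0]]
contact_force: [0.3, 0.2, 0.1]
opening: 0.7
grip_force: 0.0
```

Call:
arm_command --dp '[[0,0.04,0],[0,0,0]]' --turn '[[0,0,0],[0,0,0]]' --jaw '[1,1]'

```text
t: 9.8
position: [550.6, 45.7, 51.8]
tcp_rot: [[-0.975, -0.22, 0.0], [-0.22, 0.975, 0.0], [-0.0, 0.0, -1.0]]
contact_force: [0.4, 0.4, -0.1]
opening: 0.7
grip_force: 0.0
```

Run:
```python
from h import *
gate(7)
plan(*hw(0,-163),52,np.pi/2+HY)
```

```text
rail shift mm +y 21.0 -0.5 0.7088184952735901
t 9.85 pos [550.6  45.6  51.8] ang 1.7931 turn_z units -0.0001 dp [-0.007 -0.118 -0.005] F [-0.5  0.2 -0.3] open 0.5 tilt [ 0.0002 -0.    ]
```

The rail jumped home: it shifted by about 21 mm and the force is back to zero. I'll retreat, go up and head over to the cover.

Call:
arm_command --dp '[[0,-0.5,0],[0,-0.5,0],[0,0,-1],[0,0,-1],[0,0,-0.4],[0,0,0]]' --turn '[[0,0,0],[0,0,0],[0,0,0],[0,0,0],[0,0,0],[0,0,0]]' --jaw '[1,1,1,-1,-1,-1]'

```text
t: 10.45
position: [562.9, -3.5, 175.5]
tcp_rot: [[-0.975, -0.22, 0.005], [-0.22, 0.975, -0.0], [-0.005, -0.001, -1.0]]
contact_force: [-0.4, 0.4, 0.3]
opening: 20.0
grip_force: 0.0
```

Run:
```python
from h import *
gate(8)
plan(565.1,-191.3,170,np.pi/2+.294)
```

```text
rail shift mm +y 21.0 -0.5 0.723188579082489
t 10.5 pos [562.1  -3.4 172.9] ang 1.7928 turn_z units -0.0229 dp [ 1.032 -3.614  0.058] F [ 0.9  0.1 -0.2] open 24.0 tilt [ 0.0024 -0.0001]
```

Call:
arm_command --dp '[[0,0,0],[0.258,-0.9,0],[0.258,-0.9,0],[0.258,-0.9,0],[0.258,-0.9,0],[0,0,0],[0,0,0]]' --turn '[[0,0,-0.0229],[0,0,0],[0,0,0],[0,0,0],[0,0,0],[0,0,0],[0,0,0]]' --jaw '[-1,-1,-1,-1,-1,-1,-1]'

```text
t: 11.2
position: [563.7, -191.1, 169.8]
tcp_rot: [[-0.958, -0.288, -0.002], [-0.288, 0.958, 0.001], [0.002, 0.002, -1.0]]
contact_force: [-0.5, 0.4, -0.1]
opening: 79.8
grip_force: 0.0
```

Run:
```python
from h import *
gate(9)
cv2.imwrite('pics/top3.png',env.camera('top')[:,:,::-1])
# darkness profile of gate in top pics: strip u in 6..16 beside the rail
for n,i in(('top',0),('top',3),('scene',0),('scene',9)):
    a=rectify(n,cv2.imread(f'pics/{n}{i}.png'),*H,104,60,1,HY).mean(2)
    print(n,i,'v=59.5..',a[[52,53,54,66,67,68]].mean(0).round().astype(int)[30:110].tolist())
plan(565.1,-191.3,85,np.pi/2+.294)
```

```text
rail shift mm +y 20.5 -0.5 0.7093350291252136
top 0 v=59.5.. [113, 107, 104, 108, 111, 116, 122, 127, 131, 132, 132, 127, 124, 125, 129, 134, 139, 144, 146, 145, 140, 136, 136, 140, 143, 144, 146, 146, 144, 141, 136, 134, 134, 129, 121, 113, 110, 109, 107, 107, 107, 103, 92, 77, 61, 58, 69, 85, 98, 105, 107, 107, 107, 107, 107, 107, 106, 104, 105, 107, 110, 111, 112, 111, 111, 111, 107, 92, 72, 54, 48, 58, 83, 106, 119, 122, 121, 121, 121, 123]
top 3 v=59.5.. [135, 128, 124, 129, 133, 139, 146, 151, 157, 157, 151, 141, 135, 135, 133, 130, 128, 130, 129, 124, 109, 84, 65, 64, 81, 102, 119, 126, 128, 128, 128, 127, 127, 127, 127, 128, 129, 130, 131, 131, 130, 129, 132, 132, 125, 110, 87, 63, 54, 70, 98, 126, 145, 157, 162, 164, 166, 166, 167, 169, 171, 173, 175, 175, 173, 171, 169, 168, 169, 171, 173, 173, 173, 170, 166, 160, 153, 149, 146, 146]
scene 0 v=59.5.. [116, 117, 117, 117, 117, 117, 117, 117, 116, 116, 116, 116, 116, 117, 117, 117, 117, 117, 117, 116, 117, 117, 116, 116, 116, 117, 118, 118, 118, 119, 119, 118, 118, 117, 115, 113, 110, 106, 101, 97, 93, 89, 84, 79, 74, 69, 63, 58, 54, 53, 53, 56, 60, 65, 70, 76, 81, 85, 88, 90, 92, 93, 94, 94, 93, 91, 87, 83, 79, 74, 69, 64, 60, 56, 54, 52, 53, 55, 59, 64]
scene 9 v=59.5.. [126, 126, 126, 126, 126, 126, 126, 126, 125, 124, 123, 122, 120, 117, 113, 110, 107, 103, 99, 93, 88, 83, 78, 72, 66, 61, 57, 55, 56, 58, 63, 67, 73, 78, 83, 87, 90, 92, 94, 95, 96, 96, 95, 93, 90, 86, 81, 75, 69, 65, 62, 60, 57, 56, 57, 60, 65, 71, 78, 85, 93, 101, 107, 113, 119, 125, 131, 135, 138, 141, 144, 147, 150, 151, 153, 155, 157, 158, 159, 160]
t 11.3 pos [ 564.1 -189.6  170.6] ang 1.8653 turn_z units 0.0002 dp [-0.008 -0.038  1.712] F [ 0.9  0.6 -0. ] open 88.1 tilt [-0.0013  0.0008]
```

Call:
arm_command --dp '[[0,0,0.8],[0,0,0.7],[0,-0.03,0.2],[0,0,0],[0,0,0]]' --turn '[[0,0,0],[0,0,0],[0,0,0],[0,0,0],[0,0,0]]' --jaw '[-1,-1,-1,-1,-1]'

```text
t: 11.8
position: [565.6, -191.7, 88.4]
tcp_rot: [[-0.957, -0.29, 0.001], [-0.29, 0.957, -0.001], [-0.001, -0.001, -1.0]]
contact_force: [-0.0, 0.3, -0.1]
opening: 93.0
grip_force: 0.0
```

Run:
```python
from h import *
im=env.camera('scene')[:,:,::-1].copy(); cv2.imwrite('pics/scene10.png',im)
plan(565.1,-191.3,66,np.pi/2+.294)
r,c=project('scene',[565,-191,60]).astype(int); r0,c0=r-45,c-60
a=cv2.resize(im[r0:r0+90,c0:c0+120],(800,600),interpolation=cv2.INTER_CUBIC)
s=env.read_state();T=np.array(s['position']);R=np.array(s['tcp_rot'])
for sgn in(-1,1):
  for z in(0,11,-8,-40):
    X=T+R@[0,sgn*s['opening']/2,z]; q=project('scene',X); cv2.circle(a,(int((q[1]-c0+.5)*800/120),int((q[0]-r0+.5)*800/120)),3,(0,0,255) if z<11 else (255,0,0),-1)
cv2.imwrite('pics/z10.png',cv2.convertScaleAbs(a,alpha=1.3))
```

```text
t 11.85 pos [ 565.7 -191.9   88.7] ang 1.8653 turn_z units 0.0002 dp [0.009 0.015 0.455] F [-0.6  0.   0.4] open 92.7 tilt [ 0.0022 -0.0008]
```

View pics/z10.png

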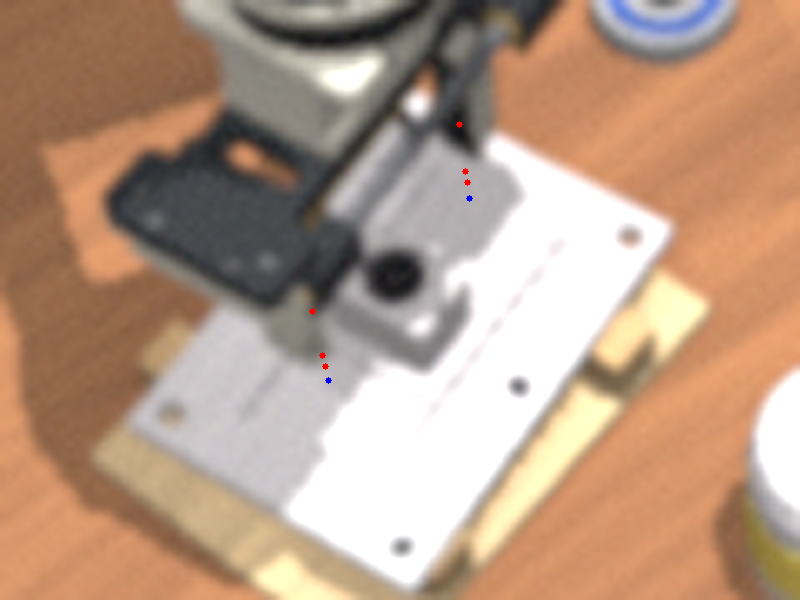

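The fingers straddle the turret, but their tips at (310,360) and (485,155) again show about 20 mm higher than the stated tips. That matches the rail push, so I'll allow for it and descend slowly, watching the force.

Call:
arm_command --dp '[[0.01,0.015,0.3],[0,0,0.3],[0,0,0.1],[0,0,0],[0,0,0]]' --turn '[[0,0,0],[0,0,0],[0,0,0],[0,0,0],[0,0,0]]' --jaw '[-1,-1,-1,-1,-1]'

```text
t: 12.35
position: [564.2, -191.4, 51.7]
tcp_rot: [[-0.957, -0.29, -0.0], [-0.29, 0.957, 0.0], [0.0, 0.0, -1.0]]
contact_force: [0.2, 0.4, -0.4]
opening: 93.1
grip_force: 0.0
```

Run:
```python
from h import *
im=env.camera('scene')[:,:,::-1].copy(); cv2.imwrite('pics/scene11.png',im)
plan(565.1,-191.3,50,np.pi/2+.294)
# dark/grey finger extents vs plate: print brightness down the vertical line at each finger's centre
s=env.read_state();T=np.array(s['position']);R=np.array(s['tcp_rot']);a=cv2.imread('pics/scene0.png').astype(int)
for sgn in(-1,1):
  for off in(4,9):
    print(sgn,off,[(z,im[tuple(project('scene',[*(T+R@[0,sgn*(46.5+off),0])[:2],z]).round().astype(int))].tolist()) for z in range(40,100,6)])
```

```text
t 12.4 pos [ 564.3 -191.5   52. ] ang 1.8648 turn_z units -0.0 dp [-0.016 -0.     0.04 ] F [-0.5  0.3 -0.1] open 93.0 tilt [ 0.0004 -0.0002]
-1 4 [(40, [158, 156, 162]), (46, [153, 151, 155]), (52, [139, 139, 143]), (58, [116, 117, 120]), (64, [91, 94, 96]), (70, [87, 92, 95]), (76, [95, 102, 104]), (82, [110, 116, 119]), (88, [91, 98, 100]), (94, [82, 89, 94])]
-1 9 [(40, [154, 152, 155]), (46, [154, 153, 158]), (52, [154, 151, 156]), (58, [154, 152, 157]), (64, [140, 139, 144]), (70, [95, 101, 104]), (76, [97, 104, 106]), (82, [104, 111, 114]), (88, [108, 115, 117]), (94, [103, 109, 112])]
1 4 [(40, [134, 132, 138]), (46, [134, 132, 138]), (52, [136, 135, 139]), (58, [132, 131, 136]), (64, [80, 81, 83]), (70, [52, 55, 57]), (76, [51, 54, 57]), (82, [30, 30, 31]), (88, [39, 40, 41]), (94, [39, 43, 43])]
1 9 [(40, [136, 136, 139]), (46, [136, 134, 140]), (52, [121, 120, 124]), (58, [94, 96, 100]), (64, [79, 84, 85]), (70, [78, 85, 86]), (76, [78, 84, 86]), (82, [79, 85, 86]), (88, [65, 68, 71]), (94, [65, 70, 71])]
```

The stated tips would now be inside the plate, yet there's no force. The tips show at z≈60. I'll go 4 mm further down and grip.

Call:
arm_command --dp '[[-0.016,0,0.08],[0,0,0],[0,0,0],[0,0,0],[0,0,0],[0,0,0],[0,0,0],[0,0,0]]' --turn '[[0,0,0],[0,0,0],[0,0,0],[0,0,0],[0,0,0],[0,0,0],[0,0,0],[0,0,0]]' --jaw '[-1,-1,1,1,1,1,1,1]'

```text
t: 13.2
position: [564.9, -191.2, 47.7]
tcp_rot: [[-0.957, -0.29, 0.0], [-0.29, 0.957, -0.0], [-0.0, -0.0, -1.0]]
contact_force: [-0.4, -0.3, -0.4]
opening: 49.9
grip_force: 0.0
```

Call:
arm_command --dp '[[0,0,0],[0,0,0],[0,0,0],[0,0,0]]' --turn '[[0,0,0],[0,0,0],[0,0,0],[0,0,0]]' --jaw '[1,1,1,1]'

```text
t: 13.6
position: [564.9, -191.1, 47.6]
tcp_rot: [[-0.957, -0.29, -0.0], [-0.29, 0.957, 0.0], [0.0, 0.0, -1.0]]
contact_force: [-1.2, 0.5, 0.4]
opening: 31.6
grip_force: 30.0
```

Call:
arm_command --dp '[[0,0,-0.2],[0,0,-0.5],[0,0,-0.6],[0,0,-0.6],[0,0,-0.6],[0,0,-0.3],[0,0,0],[0,0,0]]' --turn '[[0,0,0],[0,0,0],[0,0,0],[0,0,0],[0,0,0],[0,0,0],[0,0,0],[0,0,0]]' --jaw '[1,1,1,1,1,1,1,1]'

```text
t: 14.4
position: [564.6, -191.0, 186.3]
tcp_rot: [[-0.957, -0.29, -0.001], [-0.29, 0.957, 0.0], [0.001, 0.001, -1.0]]
contact_force: [0.6, 0.5, -5.7]
opening: 31.9
grip_force: 30.0
```

Run:
```python
from h import *
for n in('top','scene'): cv2.imwrite(f'pics/{n}12.png',env.camera(n)[:,:,::-1])
s=env.read_state();T=s['position']; zt=T[2]-.6
print(T,s['contact_force'],s['opening'])
n='scene'; im=cv2.imread(f'pics/{n}12.png')
print(fitrect(n,im,(564,-191,29.4),zt,[(65,90,1)]))
plan(*hw(0,0),180,np.pi/2+HY)
```

```text
[ 564.2999123  -190.93624807  185.60397933] [-0.54734226 -0.27267006 -5.36720419] 31.96871115529687
(array([ 5.62684239e+02, -1.92219423e+02,  3.02734629e-01]), np.float64(-40.29428304036458))
t 14.5 pos [ 564.3 -190.9  185.6] ang 1.8648 turn_z units 0.0228 dp [-0.784  7.816  0.112] F [-0.5 -0.3 -5.4] open 32.0 tilt [-0.0025  0.001 ]
```

It's gripped: the opening is 32 mm and the load about 5.5 N. Now to carry it over the gearbox.

Call:
arm_command --dp '[[0,0,0],[-0.078,0.78,0],[-0.078,0.78,0],[-0.078,0.78,0],[-0.078,0.78,0],[-0.078,0.78,0],[-0.078,0.78,0],[-0.078,0.78,0]]' --turn '[[0,0,0.0228],[0,0,0],[0,0,0],[0,0,0],[0,0,0],[0,0,0],[0,0,0],[0,0,0]]' --jaw '[1,1,1,1,1,1,1,1]'

```text
t: 15.3
position: [530.4, 82.6, 186.2]
tcp_rot: [[-0.975, -0.22, -0.002], [-0.22, 0.975, -0.0], [0.002, 0.0, -1.0]]
contact_force: [0.8, 0.5, -5.1]
opening: 31.4
grip_force: 30.0
```

Call:
arm_command --dp '[[-0.078,0.78,0],[-0.078,0.78,0],[-0.078,0.78,0],[0,0,0.3],[0,0,0.3],[0,0,0],[0,0,0]]' --turn '[[0,0,0],[0,0,0],[0,0,0],[0,0,0],[0,0,0],[0,0,0],[0,0,0]]' --jaw '[1,1,1,1,1,1,1]'

```text
t: 16.0
position: [516.8, 196.9, 156.9]
tcp_rot: [[-0.976, -0.219, -0.001], [-0.219, 0.976, -0.001], [0.001, -0.0, -1.0]]
contact_force: [0.0, 0.4, -5.2]
opening: 31.8
grip_force: 30.0
```

Run:
```python
from h import *
for n in('top','scene'): cv2.imwrite(f'pics/{n}13.png',env.camera(n)[:,:,::-1])
s=env.read_state();T=s['position']; zt=T[2]-.6
for n in('scene','top'):
  im=cv2.imread(f'pics/{n}13.png')
  print(n,fitrect(n,im,(514.5,197.5,22.3),zt,[(65,90,1)]),'H orig',fitrect(n,cv2.imread(f'pics/{n}0.png'),(518,200,22),110,[(65,90,1),(43,68,-1)],d=2))
  print(n,[(round(m['confidence'],2),back(n,m['point'],110).round(1).tolist()) for m in env.mark_of(n,'dowel_a')])
plan(516.1,199.2,155,np.pi/2+HY)
```

```text
scene (array([5.15731554e+02, 1.95523768e+02, 2.15749009e-01]), np.float64(-36.859572347005205)) H orig (array([5.14812600e+02, 1.97168483e+02, 2.23612290e-01]), np.float64(-31.96089884440104))
scene [(0.78, [470.7, 107.5, 110.0]), (0.62, [543.3, 279.8, 110.0]), (0.57, [560.9, -51.8, 110.0])]
top (array([5.17585344e+02, 1.96186555e+02, 2.39993499e-01]), np.float64(-32.86292521158854)) H orig (array([5.17209622e+02, 2.00205814e+02, 2.26300285e-01]), np.float64(-52.14170837402344))
top [(0.74, [480.2, 111.7, 110.0])]
t 16.2 pos [517.3 197.4 158.3] ang 1.7923 turn_z units -0.0003 dp [0.016 0.041 0.066] F [-0.5  0.4 -5. ] open 32.0 tilt [0.0009 0.0003]
```

The relative measurement gives a TCP target of (516.3,199.1). I'll correct for that and go down to just above the dowel tips.

Call:
arm_command --dp '[[0.015,0.039,0.15],[0,0,0.22],[0,0,0],[0,0,0],[0,0,0]]' --turn '[[0,0,0],[0,0,0],[0,0,0],[0,0,0],[0,0,0]]' --jaw '[1,1,1,1,1]'

```text
t: 16.7
position: [515.8, 199.6, 139.3]
tcp_rot: [[-0.975, -0.221, 0.0], [-0.221, 0.975, -0.0], [-0.0, -0.0, -1.0]]
contact_force: [-0.4, -0.2, -5.3]
opening: 31.6
grip_force: 30.0
```

Run:
```python
from h import *
n='scene'; cv2.imwrite(f'pics/{n}14.png',env.camera(n)[:,:,::-1])
s=env.read_state();zt=s['position'][2]-.6
im=cv2.imread(f'pics/{n}14.png')
for d in(2,2.5,3): print(fitrect(n,im,(514.5,197.5,22.3),zt,[(65,90,1)],d=d), fitrect(n,cv2.imread(f'pics/{n}0.png'),(515,197,22),110,[(65,90,1)],d=d))
plan(516.3,199.1,138,np.pi/2+HY)
```

```text
(array([5.14137649e+02, 1.98411629e+02, 2.17248883e-01]), np.float64(-28.994073486328126)) (array([5.14843497e+02, 1.97124700e+02, 2.23763774e-01]), np.float64(-32.05152384440104))
(array([5.14075392e+02, 1.98255450e+02, 2.21620748e-01]), np.float64(-35.12760009765625)) (array([5.14811485e+02, 1.97197914e+02, 2.24144330e-01]), np.float64(-39.09427083333333))
(array([5.13867818e+02, 1.98192814e+02, 2.21745139e-01]), np.float64(-39.31741536458333)) (array([5.14871469e+02, 1.97255827e+02, 2.22869261e-01]), np.float64(-45.53892211914062))
t 16.75 pos [515.9 199.6 139.5] ang 1.7932 turn_z units -0.0 dp [-0.006 -0.012  0.029] F [ 0.1 -0.1 -5.2] open 31.9 tilt [0.0004 0.0001]
```

Call:
arm_command --dp '[[-0.008,-0.017,0.06],[0,0,0.06],[0,0,0.04],[0,0,0],[0,0,0]]' --turn '[[0,0,0],[0,0,0],[0,0,0],[0,0,0],[0,0,0]]' --jaw '[1,1,1,1,1]'

```text
t: 17.25
position: [516.3, 198.8, 131.1]
tcp_rot: [[-0.975, -0.221, -0.0], [-0.221, 0.975, -0.0], [0.0, -0.0, -1.0]]
contact_force: [-0.4, -0.3, -5.7]
opening: 32.2
grip_force: 30.0
```

Call:
arm_command --dp '[[0,0,0.04],[0,0,0.04],[0,0,0]]' --turn '[[0,0,0],[0,0,0],[0,0,0]]' --jaw '[1,1,1]'

```text
t: 17.55
position: [516.2, 198.8, 126.8]
tcp_rot: [[-0.975, -0.221, -0.0], [-0.221, 0.975, -0.0], [0.0, -0.0, -1.0]]
contact_force: [0.1, -0.5, -5.8]
opening: 32.1
grip_force: 30.0
```

Call:
arm_command --dp '[[0,0,0.03],[0,0,0.03],[0,0,0]]' --turn '[[0,0,0],[0,0,0],[0,0,0]]' --jaw '[1,1,1]'

```text
t: 17.85
position: [516.2, 198.8, 123.8]
tcp_rot: [[-0.975, -0.221, -0.0], [-0.221, 0.975, -0.0], [0.0, -0.0, -1.0]]
contact_force: [0.0, -0.8, -4.5]
opening: 31.9
grip_force: 30.0
```

Call:
arm_command --dp '[[0,0,0.03],[0,0,0.03],[0,0,0]]' --turn '[[0,0,0],[0,0,0],[0,0,0]]' --jaw '[1,1,1]'

```text
t: 18.15
position: [516.2, 198.8, 120.9]
tcp_rot: [[-0.975, -0.221, -0.0], [-0.221, 0.975, -0.0], [0.0, -0.0, -1.0]]
contact_force: [-0.2, -0.0, -5.1]
opening: 31.8
grip_force: 30.0
```

Call:
arm_command --dp '[[0,0,0.02],[0,0,0.02],[0,0,0]]' --turn '[[0,0,0],[0,0,0],[0,0,0]]' --jaw '[1,1,1]'

```text
t: 18.45
position: [516.3, 198.8, 119.0]
tcp_rot: [[-0.975, -0.221, -0.0], [-0.221, 0.975, -0.0], [0.0, -0.0, -1.0]]
contact_force: [0.5, -1.1, -5.5]
opening: 31.4
grip_force: 30.0
```

Call:
arm_command --dp '[[0,0,0.02],[0,0,0]]' --turn '[[0,0,0],[0,0,0]]' --jaw '[1,1]'

```text
t: 18.65
position: [516.4, 198.8, 118.7]
tcp_rot: [[-0.975, -0.221, 0.0], [-0.221, 0.975, 0.0], [-0.0, 0.0, -1.0]]
contact_force: [-3.8, -1.6, 1.9]
opening: 31.4
grip_force: 30.0
```

It touched down at TCP z 118.7; 118.6 was expected. I'll let go and rise straight up.

Call:
arm_command --dp '[[0,0,0],[0,0,0],[0,0,0],[0,0,0],[0,0,0],[0,0,0],[0,0,0],[0,0,0]]' --turn '[[0,0,0],[0,0,0],[0,0,0],[0,0,0],[0,0,0],[0,0,0],[0,0,0],[0,0,0]]' --jaw '[-1,-1,-1,-1,-1,-1,-1,-1]'

```text
t: 19.45
position: [516.3, 198.8, 118.2]
tcp_rot: [[-0.975, -0.221, 0.0], [-0.221, 0.975, 0.0], [-0.0, -0.0, -1.0]]
contact_force: [0.1, 0.4, 0.6]
opening: 90.1
grip_force: 0.0
```

Call:
arm_command --dp '[[0,0,-0.2],[0,0,-0.6],[0,0,-0.8],[0,-0.9,0],[0,-0.9,0],[0,-0.9,0],[0,-0.9,0],[0,-0.9,0]]' --turn '[[0,0,0],[0,0,0],[0,0,0],[0,0,0],[0,0,0],[0,0,0],[0,0,0],[0,0,0]]' --jaw '[-1,-1,-1,-1,-1,-1,-1,-1]'

```text
t: 20.25
position: [566.1, -22.5, 199.2]
tcp_rot: [[-0.975, -0.221, 0.001], [-0.221, 0.975, -0.0], [-0.001, -0.0, -1.0]]
contact_force: [0.7, 0.6, 0.7]
opening: 93.1
grip_force: 0.0
```

Call:
arm_command --dp '[[0,-0.9,0],[0,-0.9,0],[0,-0.6,0],[0,0,0],[0,0,0]]' --turn '[[0,0,0],[0,0,0],[0,0,0],[0,0,0],[0,0,0]]' --jaw '[-1,-1,-1,-1,-1]'

```text
t: 20.75
position: [592.4, -138.0, 198.5]
tcp_rot: [[-0.976, -0.219, -0.0], [-0.219, 0.976, 0.0], [-0.0, 0.0, -1.0]]
contact_force: [0.3, 1.2, 1.1]
opening: 93.0
grip_force: 0.0
```

Run:
```python
from h import *
for n in('top','scene'):
  im=env.camera(n)[:,:,::-1]; cv2.imwrite(f'pics/{n}15.png',im)
  print(n,fitrect(n,im,(516,199,22.3),118,[(65,90,1)]))
  print([(round(m['confidence'],2),(lambda X:[round(float((X[:2]-H)@[np.cos(HY),np.sin(HY)]),1),round(float((X[:2]-H)@[-np.sin(HY),np.cos(HY)]),1)])(back(n,m['point'],80))) for m in env.mark_of(n,'rail_end_a')])
s=env.read_state();print(s['t'],s['position'],s['contact_force'])
a=cv2.imread('pics/top15.png')[150:280,60:260]; cv2.imwrite('pics/fin.png',cv2.resize(a,(800,520),interpolation=cv2.INTER_CUBIC))
```

```text
top (array([5.15743021e+02, 1.99921437e+02, 2.23605338e-01]), np.float64(-59.29830729166667))
[(0.76, [-0.8, 132.7]), (0.52, [-5.2, -135.8])]
scene (array([5.14656768e+02, 1.97544687e+02, 2.24409263e-01]), np.float64(-57.829305013020836))
[(0.5, [-2.3, 162.6]), (0.49, [-4.2, -141.5])]
20.95 [ 592.39688052 -136.60288731  198.56431071] [0.44348781 0.25060032 0.80606891]
```

View pics/fin.png

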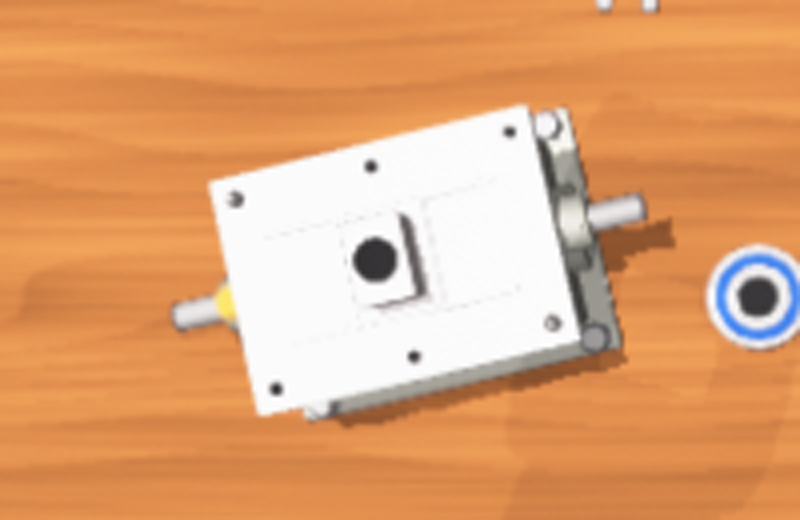

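The cover sits square on the flange, with the dowel tips showing in their holes at (236,199) and (553,322). The rail sticks out at both ends, so it's ready to hand in.

```bash
python3 -c "
from h import *
print(env.finish_job())"
```

```text
the job is handed in; nothing more can be done
None
```

The gearbox job is handed in: the rail clicked into neutral, the cover was lowered over both dowels and looks flush in the last picture, and the arm is clear of everything; no verdict came back.

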